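Fit a cover glass in the sealing station of a laser-welding optic

ROBOT

A 6-joint arm with a two-finger parallel gripper is mounted at the origin on the work surface. World frame = base frame: x ahead of the robot, y to its left, z up, the work surface at z = 0. Lengths are in mm, angles in rad, forces in N, time in s.
With the tool pointing down it reaches from about 350 to 975 mm from the base axis. Payload 7.1 kg.
Tool frame: the origin (TCP) lies midway between the tips of the shut fingers; the grasp point (between the pads) lies ctrl.tcp_to_grasp behind it (ctrl.tcp_to_grasp is the distance from the TCP to the grasp point, in mm); z points along the fingers, y is the direction in which the jaws open and shut (so a half turn about z gives the same grasp; the last joint's range is limited). The gripper opens to 88 mm and grips with 3 to 60 N. Pads are 20 mm wide; open, the fingers measure 115 mm over their backs; the gripper's body (75 mm by 178 mm) begins 61 mm behind the grasp point.
Start: joints at [-1.296, 0.423, 1.63, -0, 1.089, -0.019], TCP at [181.013, -598.197, 222.675] pointing down, gripper open.
Joint ranges: [-3, 3], [-0.9, 2.11], [0.09, 2.58], [-1.31, 4.45], [0.11, 2.69], [-2.54, 2.54]. Speed limits (rad/s): [2.39, 2.39, 3.01, 3.14, 3.14, 3.14].

INTERFACE

Orientations are given as a rotation vector (axis times angle).
In Python, from workcell import ctrl gives the robot as it stands.
- The arm moves only by the tool play_rows, never from a script. Its argument "increments" is text: rows parted by semicolons, each of 5 numbers parted by spaces: the opening, from 0 (shut) to 1 (fully open), then the shift along the world's x, y, z in m, then the turn about the world's z in degrees. A call has 1 to 20 rows; each row shifts and turns the commanded pose from where the row before left it; what a row does not reach is not made up. A row lasts 1/10 s, in which the tool goes at most 50 mm and 8.59 degrees, less where a joint would pass 70% of its speed; a pose out of reach is approached as far as the arm can. A call is refused whole if a number of a shift passes 0.05 or a number of a turn 8.59, either way. A call with a gripper value outside its range is refused whole. The fingers move at their own pace and stop on an object; the grip force is fixed at half the most. Time passes only in rows, so rows that do not move let the fingers close. It gives the time, the measured TCP pose, the force and the opening at its end, in the units of the state.
- ctrl.get_obs(): the state, without advancing time (a new reading comes with each control period).
- ctrl.get_image(name): name is "scene" or "top"; returns a dict with "img" (384x512x3 uint8, red, green, blue), "range_z" (384x512 float32, mm along the optical axis (not along the pixel's ray), 0 where there is no reading), "vertical_fov" (degrees; the focal length in pixels is half the picture's height over the tangent of half this angle, whatever the lens; pixels are square), "cx", "cy" (the principal point, pixels), "origin" and "attitude" of the camera in the world. Camera axes: x right, y down, z forward; pixel columns grow to the right and rows downward; lengths in mm; the calibration is good to about 2 mm. A picture is of the moment at which its call begins.
- ctrl.close_job(): hands the job in, once; it reports no verdict.
The state is a dict: "t": time; "qpos": joint angles; "qvel": joint speeds; "joint_torque": joint torques, N m; "ee_pos": TCP position; "orientation": TCP orientation; "ft_force": force on the tool from outside, world axes, zero at the start; "moment": the same for the moment, N m; "width": finger opening in mm.
Only numpy, scipy, OpenCV 4.12 (cv2) and the standard library are available. Lean on these libraries where they do the work, as an engineer would, in place of code of your own. Each camera call takes 0.05 s, during which the arm holds its last target. There are 200 camera calls.

TASK

Lay the smaller of the two round cover glasses flat in the round cell of the pulled-out tray, without dropping it, and let go of it. Then lift the release bar and, holding it up, slide the tray in until the glass is under the brass ring, and let go so that the bar drops into the notch there. Only then screw the ring down clockwise until it is snug on the glass; do not knock the other things on the bench about.

Things in the scene. Friction and masses are not known exactly. Their poses are not given: they have to be found in the camera images.
- glass: the cover glass to fit: a flat round clear glass in a thin steel rim, 60 mm in diameter, 10 mm thick, about 70 g; origin at the centre of its underside, z up. It lies flat on the bench.
- big_glass: bystander: the same kind of glass but 78 mm in diameter, 10 mm thick, too big for the cell; origin at the centre of its underside
- flange: bystander: dark steel flat ring, 64 mm outside, 34 mm bore, 14 mm thick, lying flat; origin at the centre of its underside
- can: bystander: upright metal can, 58 mm in diameter, 160 mm tall; origin at the centre of its underside
- hammer: bystander: hammer 200 mm long lying on the bench on the robot's side of the station, parallel to the track; origin near its middle on the bench
- station: fixed station: grey base 130 mm (its x) by 330 mm along the track (its y, -250 to +80 mm), 12 mm thick. Origin on the bench below the brass ring's axis. The tray slides in its +y. The bridge that carries the ring spans x -63 to +63 and y -43 to +43 mm, its top 78 mm above the bench.
- seat (a point): centre of the lens cell's seat on the tray, where the glass's underside rests, 46 mm above the bench; axes as the station's. Round pedestal 57 mm wide, 10 mm above the tray plate. Two crescent walls 64 mm apart inside, 14 mm higher than the seat, stand on its +y and -y sides; the gaps facing +x and -x are about 40 mm wide down to the tray plate, so fingers holding the glass across x fit in.
- tray (a joint): tray travel along the station's +y, m: 0 pulled out, 0.130 cell exactly under the ring, 0.140 end stop. Starts pulled out, where it runs freely (1 N friction); from about 0.062 the rack blocks it unless the bar is up. Notches at 0.082, 0.106, 0.130; a bar let go over a tooth slips into the nearest notch.
- bar (a joint): height of the release bar above its lowest place, m (0 to 0.020); a spring and its weight push it down with about 5 N. Raise it at least 0.015 to clear the teeth; down in a notch it reads about 0.
- bar_grip (a point): centre of the release bar: level steel bar 80 mm long (station's x), 14 mm wide (y), 16 mm high, across the outer end of the tray 95 mm to the -y side of the cell's centre; 71 mm above the bench when down, 35 mm above the tray plate. Moves with tray and bar. Can be pinched across y from above.
- ring_turn (a joint): turn of the brass ring, rad, growing clockwise seen from above; each rad lowers it 3.75 mm. Starts between 0 and 0.5. Below 0.7 it clears the tray; it meets the glass at about 2.4 and the turn stiffens: turn on to about 2.55 (some 0.2 Nm) to make it snug. Thread friction about 0.1 Nm, stays where left; end stop at 2.9.
- ring_grip (a point): centre of the ring's hexagon, on its axis at mid height; turns and sinks with the ring, z up. Hexagon 54 mm across flats (62 mm over corners), 26 mm high, with a 34 mm bore; a flat faces the point's +x, and then one every 60 degrees. Its underside stays 2 mm or more above the bridge top.
- ring: the whole brass ring; a collar below the hexagon, 46 mm in diameter, goes down through the bridge into the cell and presses on the glass; its origin lies on the axis 19 mm below ring_grip, the collar's lower edge another 20.5 mm below
Things that resemble listed ones, but are neither listed nor needed, are in the scene too. What is shaped like the glass but turquoise is not meant.

How it is judged:
By the outcome, as a careful person would: the job done as asked, in the order asked, and still so for the second after the job is handed in, with the robot touching nothing.
It also fails if it takes over 72 s, if anything falls off the work surface, if the arm or the gripper's body presses on something with over 40 N, if the wrist force passes 120 N, or if a joint passes its speed limit or range.

## Working session

There is one attempt and no reset: what is moved stays moved. The work goes in short steps, Python scripts to look and compute and a tool call to move; the robot and the scene stay as the last step left them, time stands still between calls to the robot, and variables do not carry over. Pictures are saved under pics/ and viewed, on a budget of 10 in all, crops included, one or two more only if the job needs it, and the job is handed in when it is done.

Besides the shell and the picture viewer there is one more tool, called as name(argument=value, ...) on one line, values as JSON. play_rows: Moves the arm, as the interface text tells. Its arguments: {"type":"object","properties":{"increments":{"type":"string"}},"required":["increments"]}

```bash
mkdir -p pics; cat > h.py <<'E'
import numpy as np,cv2
from workcell import ctrl
from scipy.spatial.transform import Rotation as R
def shot(n,save=None):
    d=ctrl.get_image(n)
    if save: cv2.imwrite('pics/'+save,d['img'][:,:,::-1]); np.savez('pics/'+save[:-4],**{k:v for k,v in d.items()})
    return d
def att(a):
    a=np.array(a,float)
    return a if a.shape==(3,3) else (R.from_rotvec(a).as_matrix() if a.size==3 else R.from_quat(a).as_matrix())
def cloud(d):
    h,w=d['range_z'].shape;f=h/2/np.tan(np.radians(d['vertical_fov'])/2)
    u,v=np.meshgrid(np.arange(w),np.arange(h));z=d['range_z']
    p=np.stack([(u-d['cx'])/f*z,(v-d['cy'])/f*z,z],-1)
    return p@att(d['attitude']).T+np.array(d['origin'])
E
python3 - <<'E'
from h import *
print(ctrl.get_obs(),ctrl.tcp_to_grasp)
for n in('top','scene'):
    d=shot(n,n+'0.png');print(n,{k:v for k,v in d.items() if k not in('img','range_z')})
E
```

```text
{'t': 0.0, 'qpos': array([-1.29597128e+00,  4.23838513e-01,  1.63069046e+00,  2.09857462e-06,
        1.08861778e+00, -1.89967737e-02]), 'qvel': array([ 0.00078869,  0.00065225, -0.00076009, -0.00097046, -0.00187873,
       -0.00038111]), 'joint_torque': array([ 7.89838959e-04, -5.44616318e+01, -2.73659581e+01,  6.43986580e-02,
        2.27819884e-02, -1.35040632e-04]), 'ee_pos': array([ 180.88142372, -597.66276328,  221.90298281]), 'orientation': array([-3.10622656e+00, -4.59648638e-01,  3.08361881e-04]), 'ft_force': array([ 0.07963964, -0.90779044,  0.28589644]), 'moment': array([ 0.00144479,  0.03009749, -0.01202565]), 'width': 87.758409689985} 18.700000000000003
top {'vertical_fov': 42.874596473230675, 'cx': 260.3476941553431, 'cy': 187.98033064909305, 'origin': array([ 378.81058357,  126.8543046 , 1373.97762039]), 'attitude': array([-2.14871625,  2.16108871, -0.14169194])}
scene {'vertical_fov': 56.72486846479071, 'cx': 249.84141741013596, 'cy': 189.38559052133238, 'origin': array([1116.99880818, -138.292655  ,  585.2827541 ]), 'attitude': array([-1.9209257 , -1.25109658,  0.60622486])}
```

View pics/top0.png

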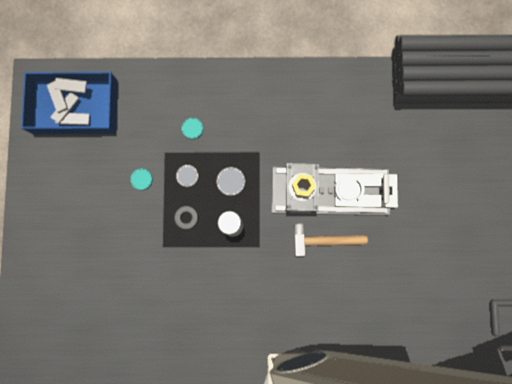

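View pics/scene0.png

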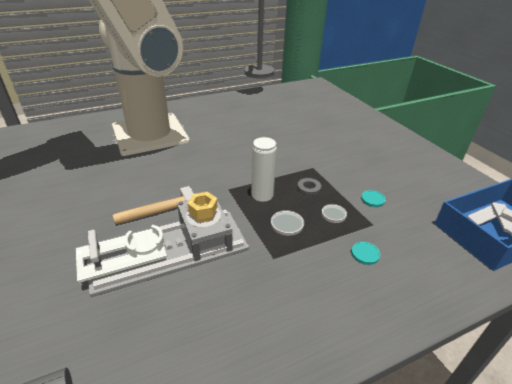

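Top view: small glass at (187,176), big glass at (231,181), flange (186,217), can (230,223). The station runs from col 272 to col 398, with the ring at (303,185), cell at (348,189), bar near (390,190), and the hammer below. I'll crop in closer.

```bash
python3 - <<'E'
from h import *
im=cv2.imread('pics/top0.png')[145:255,160:410]
im=cv2.resize(im,None,fx=3.2,fy=3.2,interpolation=cv2.INTER_CUBIC)
cv2.imwrite('pics/crop1.png',im)
d=dict(np.load('pics/top0.npz'));P=cloud(d)
for u,v in[(187,176),(231,181),(186,207),(303,174),(318,185),(348,189),(390,190),(380,178),(394,190),(285,204),(230,223),(335,240)]: print(u,v,P[v,u].round(1))
# bands of height over the station area
reg=np.zeros(P.shape[:2],bool);reg[155:225,265:405]=1
for lo,hi in[(8,16),(32,40),(42,50),(56,64),(68,75),(75,84),(84,125)]:
    m=reg&(P[...,2]>lo)&(P[...,2]<hi);Q=P[m]
    if len(Q)>5:
        r=cv2.minAreaRect(Q[:,:2].astype(np.float32));print(lo,hi,len(Q),Q.mean(0).round(1),r)
g=P[160:192,172:202];m=(g[...,2]>5);print('glass',m.sum(),g[m].mean(0))
E
```

```text
187 176 [592.5 331.4   8.4]
231 181 [577.5 207.    8.7]
186 207 [504.  332.   14.8]
303 174 [579.7  13.  112.7]
318 185 [555.1 -29.6  79.4]
348 189 [ 548.  -115.4   46.9]
390 190 [ 549.9 -241.7    4.4]
380 178 [ 579.7 -207.2   34.8]
394 190 [ 546.4 -245.5   31.4]
285 204 [511.4  55.6   9.6]
230 223 [450.1 200.3 161.3]
335 240 [409.7 -78.8  30.5]
8 16 1417 [546.1 -41.2  11.8] ((538.04833984375, -79.491455078125), (164.9129180908203, 376.44561767578125), 0.31805962324142456)
32 40 955 [ 546.3 -171.3   35.8] ((541.670654296875, -98.90655517578125), (308.5428771972656, 111.34979248046875), 87.59624481201172)
42 50 331 [ 549.2 -117.6   45.7] ((551.9712524414062, -92.25032043457031), (292.9065246582031, 124.49671173095703), 89.33097839355469)
56 64 100 [ 547.1 -117.4   59.6] ((535.6373901367188, -74.52212524414062), (78.25038146972656, 257.4833679199219), 6.007829666137695)
68 75 240 [548.3 -27.3  73.1] ((548.9391479492188, -81.35624694824219), (272.6672668457031, 126.56802368164062), 87.17768096923828)
75 84 1026 [550.4 -13.2  78.5] ((552.9666748046875, -81.20314025878906), (275.23858642578125, 125.03303527832031), 89.8746109008789)
84 125 316 [552.1   9.2 110.6] ((554.4461669921875, -76.59622192382812), (115.20692443847656, 270.44976806640625), 4.141023635864258)
glass 364 [593.5183038  328.7859847   23.83136635]
```

View pics/crop1.png

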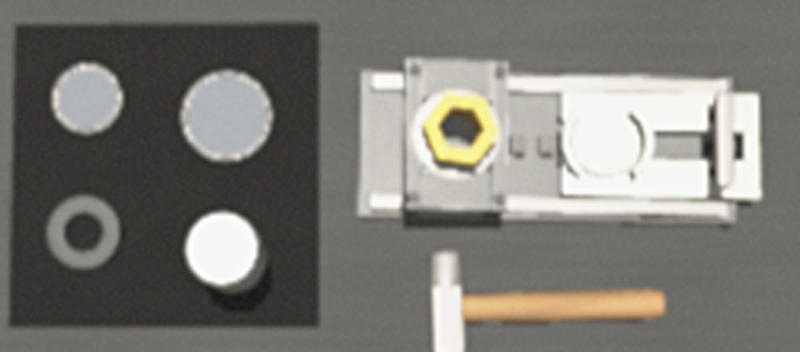

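```bash
cat >> h.py <<'E'
def pix(d,u,v,z):
    f=192/np.tan(np.radians(d['vertical_fov'])/2)
    r=att(d['attitude'])@np.array([(u-d['cx'])/f,(v-d['cy'])/f,1.]);o=np.array(d['origin'])
    return (o+r*(z-o[2])/r[2]).round(1)
def band(P,x0,x1,y0,y1,lo,hi):
    m=(P[...,0]>x0)&(P[...,0]<x1)&(P[...,1]>y0)&(P[...,1]<y1)&(P[...,2]>lo)&(P[...,2]<hi);Q=P[m]
    r=cv2.minAreaRect(Q[:,:2].astype(np.float32)) if len(Q)>4 else None
    return m,Q,r
E
python3 - <<'E'
from h import *
d=dict(np.load('pics/top0.npz'));P=cloud(d)
c=lambda u,v,z:pix(d,160+(u+.5)/3.2-.5,145+(v+.5)/3.2-.5,z)
print('glass',c(87,98,10),'big',c(226,116,10),'ring',c(461,129,112))
print('baseleft',c(362,70,12),c(358,217,12),'front edge',c(358,217,12),c(733,222,12))
print('bridge corners',c(405,59,78),c(508,61,78),c(404,206,78),c(503,208,78))
print('bar',c(724,91,79),c(724,188,79))
hsv=cv2.cvtColor(d['img'],cv2.COLOR_RGB2HSV)
ye=cv2.inRange(hsv,(18,120,80),(35,255,255))>0;ye[:150]=0;ye[215:]=0
m=ye&(P[...,2]>106)&(P[...,2]<120);Q=P[m];print('hex',len(Q),np.median(Q[:,2]),cv2.minEnclosingCircle(Q[:,:2].astype(np.float32)))
q=Q[:,:2]-cv2.minEnclosingCircle(Q[:,:2].astype(np.float32))[0]
for a in range(0,60,4):
    print(a,[round(float((q@[np.cos(t),np.sin(t)]).max()),1) for t in np.radians(a+60*np.arange(6))])
for n,b in dict(bridge=(470,630,-50,70,75,82),walls=(500,600,-170,-70,56,65),seat=(515,580,-150,-85,43,50),bar=(490,600,-235,-195,70,90),plate=(490,600,-265,-90,33,39)).items():
    m,Q,r=band(P,*b);print(n,len(Q),Q.mean(0).round(1),r)
E
```

```text
glass [594.3 331.6  10. ] big [577.6 209.   10. ] ring [550.9  11.5 112. ]
baseleft [617.6  88.9  12. ] [487.6  93.6  12. ] front edge [487.6  93.6  12. ] [ 481.4 -233.4   12. ]
bridge corners [615.2  54.5  78. ] [613.  -32.1  78. ] [491.3  56.9  78. ] [489.1 -25.3  78. ]
bar [ 586.3 -212.5   79. ] [ 504.7 -209.3   79. ]
hex 37 114.54706259094382 ((545.8411254882812, 14.429255485534668), 25.544677734375)
0 [24.1, 24.3, 23.6, 22.0, 22.2, 23.6]
4 [23.9, 24.8, 23.9, 22.9, 21.3, 24.1]
8 [23.6, 25.1, 24.1, 23.6, 20.2, 24.4]
12 [23.7, 25.4, 24.2, 24.2, 19.2, 24.6]
16 [23.8, 25.5, 24.1, 24.7, 19.9, 24.7]
20 [23.8, 25.5, 24.0, 25.1, 20.5, 24.8]
24 [23.6, 25.4, 23.7, 25.4, 21.0, 25.2]
28 [23.3, 25.3, 23.3, 25.5, 21.5, 25.4]
32 [23.0, 25.2, 22.8, 25.5, 21.8, 25.5]
36 [22.5, 24.9, 22.4, 25.4, 22.0, 25.5]
40 [21.9, 24.5, 22.0, 25.2, 22.2, 25.4]
44 [21.2, 24.0, 21.4, 24.8, 22.4, 25.1]
48 [22.1, 23.3, 20.7, 24.3, 22.4, 24.7]
52 [22.9, 22.7, 20.1, 23.7, 22.4, 24.5]
56 [23.6, 23.2, 21.1, 23.0, 23.1, 24.4]
bridge 839 [550.5  13.   78.1] ((553.1631469726562, 12.694128036499023), (85.38972473144531, 125.60393524169922), 88.7909927368164)
walls 100 [ 549.2 -118.7   59.7] ((549.2424926757812, -117.22128295898438), (74.73461151123047, 55.44883346557617), 89.4922866821289)
seat 276 [ 549.  -118.6   46.1] ((545.3883666992188, -118.63219451904297), (60.53261947631836, 61.70358657836914), 87.88859558105469)
bar 158 [ 547.3 -210.9   77.8] ((547.7689819335938, -211.55401611328125), (79.35337829589844, 13.931739807128906), 0.3338484466075897)
plate 755 [ 545.9 -176.2   35.9] ((543.7171630859375, -171.02737426757812), (162.5867156982422, 100.23191833496094), 89.33739471435547)
```

play_rows(increments="0.85 0.018 0.0405 0 3.6;0.85 0.018 0.0405 0 3.6;0.85 0.018 0.0405 0 3.6;0.85 0.018 0.0405 0 3.6;0.85 0.018 0.0405 0 3.6;0.85 0.018 0.0405 0 3.6;0.85 0.018 0.0405 0 3.6;0.85 0.018 0.0405 0 3.6;0.85 0.018 0.0405 0 3.6;0.85 0.018 0.0405 0 3.6;0.85 0.018 0.0405 0 3.6;0.85 0.018 0.0405 0 3.6;0.85 0.018 0.0405 0 3.6;0.85 0.018 0.0405 0 3.6;0.85 0.018 0.0405 0 3.6;0.85 0.018 0.0405 0 3.6;0.85 0.018 0.0405 0 3.6;0.85 0.018 0.0405 0 3.6;0.85 0.018 0.0405 0 3.6;0.85 0.018 0.0405 0 3.6")

```text
t: 2.1
ee_pos: [541.2, 213.7, 222.3]
orientation: [-2.24, -2.202, 0.001]
ft_force: [0.4, -0.3, -0.3]
width: 74.5
```

play_rows(increments="0.85 0.018 0.0405 0 0;0.85 0.018 0.04 0 0;0.85 0.016 0.038 0 0;0.85 0 0 0 0;0.85 0 0 0 0")

```text
t: 2.6
ee_pos: [592.4, 330.6, 221.6]
orientation: [-2.242, -2.2, 0.003]
ft_force: [-0.1, -0.1, 0.5]
width: 74.6
```

play_rows(increments="0.85 0.0015 0.0008 -0.04 0;0.85 0 0 -0.04 0;0.85 0 0 -0.04 0;0.85 0 0 -0.04 0;0.85 0 0 -0.02 0;0.85 0 0 -0.01 0;0.85 0 0 -0.01 0;0.85 0 0 0 0;0.85 0 0 0 0")

```text
t: 3.5
ee_pos: [595.2, 331.2, 23.8]
orientation: [2.244, 2.198, 0.002]
ft_force: [-0.4, -0.8, 0.8]
width: 74.9
```

```bash
python3 - <<'E'
from h import *
print(ctrl.get_obs()['ee_pos'])
d=shot('scene','s1.png')
a=cv2.resize(d['img'][170:250,270:400],None,fx=5,fy=5,interpolation=cv2.INTER_CUBIC)
cv2.imwrite('pics/s1c.png',a[:,:,::-1])
E
```

```text
[595.18014018 331.1544316   23.82102684]
```

View pics/s1c.png

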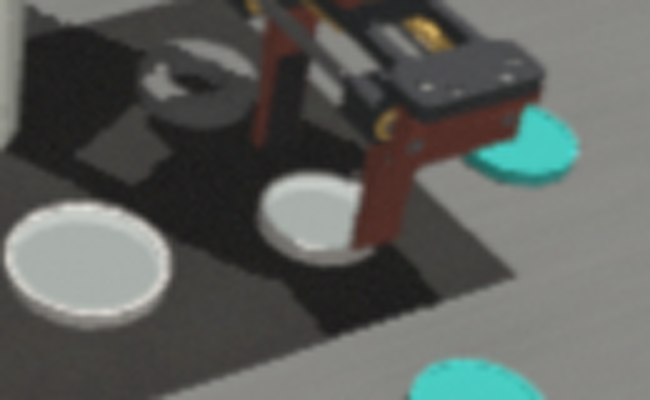

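The near fingertip is around crop (375,245) and the glass around (318,220). I'll check by projecting both into the picture.

```bash
python3 - <<'E'
from h import *
d=dict(np.load('pics/s1.npz'));f=192/np.tan(np.radians(d['vertical_fov'])/2)
def pr(p):
    c=att(d['attitude']).T@(np.array(p,float)-d['origin']);u=d['cx']+f*c[0]/c[2];v=d['cy']+f*c[1]/c[2]
    return ((u-270)*5+2).round(),((v-170)*5+2).round()
print('glass pred',pr((594.3,331.6,10)),'tipin',pr((595+37,321,23)),pr((595+37,341,23)),pr((595+51,321,23)),pr((595+51,341,23)))
# glass rim top points predicted
for t in range(0,360,45): print(t,pr((594.3+30*np.cos(np.radians(t)),331.6+30*np.sin(np.radians(t)),10)))
E
```

```text
glass pred (np.float64(320.0), np.float64(209.0)) tipin (np.float64(352.0), np.float64(242.0)) (np.float64(386.0), np.float64(231.0)) (np.float64(369.0), np.float64(260.0)) (np.float64(404.0), np.float64(249.0))
0 (np.float64(356.0), np.float64(246.0))
45 (np.float64(381.0), np.float64(224.0))
90 (np.float64(370.0), np.float64(193.0))
135 (np.float64(331.0), np.float64(173.0))
180 (np.float64(286.0), np.float64(174.0))
225 (np.float64(260.0), np.float64(195.0))
270 (np.float64(269.0), np.float64(225.0))
315 (np.float64(309.0), np.float64(247.0))
```

play_rows(increments="0.85 0 0 -0.010 0;0.85 0 0 -0.009 0;0.85 0 0 0 0;0.6 0 0 0 0;0.5 0 0 0 0;0.5 0 0 0 0;0.5 0 0 0 0;0.5 0 0 0 0;0.5 0 0 0 0;0.5 0 0 0 0")

```text
t: 4.55
ee_pos: [594.5, 331.1, 3.8]
orientation: [2.244, 2.199, 0.0]
ft_force: [0.1, -0.1, 0.0]
width: 59.2
```

play_rows(increments="0.5 0 0 0.01 0;0.5 0 0 0.03 0;0.5 0 0 0.04 0;0.5 0 0 0.04 0;0.5 0 0 0.04 0;0.5 0 0 0.03 0;0.5 0 0 0.01 0;0.5 0 0 0 0")

```text
t: 5.35
ee_pos: [595.2, 331.5, 205.6]
orientation: [2.243, 2.198, 0.005]
ft_force: [0.0, -0.0, -1.1]
width: 58.8
```

play_rows(increments="0.5 -0.0018 -0.019 0 0;0.5 -0.0037 -0.0365 0 0;0.5 -0.0037 -0.0365 0 0;0.5 -0.0037 -0.0365 0 0;0.5 -0.0037 -0.0365 0 0;0.5 -0.0037 -0.0365 0 0;0.5 -0.0037 -0.0365 0 0;0.5 -0.0037 -0.0365 0 0;0.5 -0.0037 -0.0365 0 0;0.5 -0.0037 -0.0365 0 0;0.5 -0.0037 -0.0365 0 0;0.5 -0.0037 -0.0365 0 0;0.5 -0.002 -0.020 0 0;0.5 -0.001 -0.01 0 0;0.5 0 0 0 0;0.5 0 0 0 0")

```text
t: 6.95
ee_pos: [548.3, -118.9, 202.8]
orientation: [-2.243, -2.197, 0.001]
ft_force: [0.3, -1.1, -0.7]
width: 59.1
```

play_rows(increments="0.5 0 0 -0.02 0;0.5 0 0 -0.04 0;0.5 0 0 -0.04 0;0.5 0 0 -0.02 0;0.5 0 0 -0.01 0;0.5 0 0 0 0;0.5 0 0 0 0;0.5 0 0 0 0")

```text
t: 7.75
ee_pos: [550.1, -119.4, 75.0]
orientation: [2.242, 2.198, 0.002]
ft_force: [-0.4, -0.1, -0.4]
width: 59.0
```

```bash
python3 - <<'E'
from h import *
print(ctrl.get_obs()['ee_pos'])
d=shot('scene','s2.png')
a=cv2.resize(d['img'][170:290,60:260],None,fx=4,fy=4,interpolation=cv2.INTER_CUBIC)
cv2.imwrite('pics/s2c.png',a[:,:,::-1])
f=192/np.tan(np.radians(d['vertical_fov'])/2)
def pr(p):
    c=att(d['attitude']).T@(np.array(p,float)-d['origin']);u=d['cx']+f*c[0]/c[2];v=d['cy']+f*c[1]/c[2]
    return int((u-60)*4+1.5),int((v-170)*4+1.5)
for y in(-118,-151,-85): print(y,pr((549,y,60)),pr((549,y,80)))
d=shot('top','t2.png')
E
```

```text
[ 550.12810344 -119.39566976   75.04891987]
-118 (334, 267) (328, 239)
-151 (269, 285) (261, 257)
-85 (398, 249) (392, 221)
```

View pics/s2c.png

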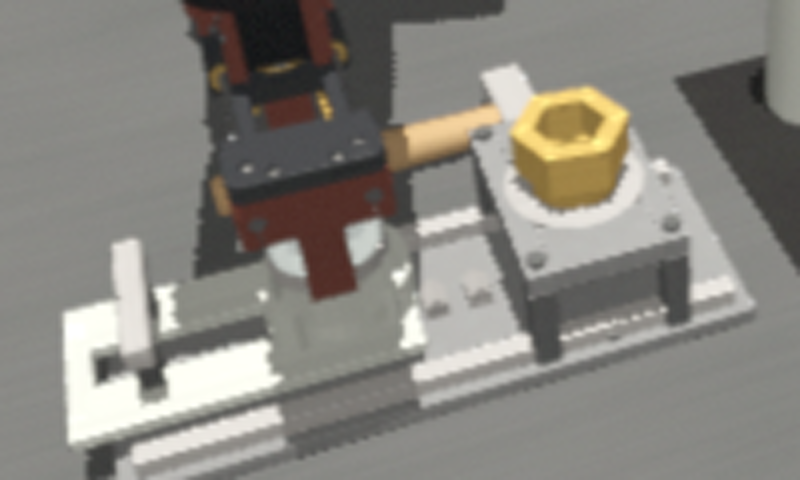

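```bash
python3 - <<'E'
from h import *
for n in('scene0','top0'):
    P=cloud(dict(np.load(f'pics/{n}.npz')))
    m,Q,r=band(P,495,605,-165,-75,57,63);print(n,'walls',len(Q),Q.mean(0).round(1),np.percentile(Q,[2,98],axis=0).round(1).tolist())
    for s in(1,-1):
        q=Q[(Q[:,1]+118.5)*s>20];print(s,len(q),q.mean(0).round(1),q[:,1].min().round(1),q[:,1].max().round(1))
    m,Q,r=band(P,510,585,-155,-82,44.5,48.5);print('seat',len(Q),Q.mean(0).round(1),cv2.minEnclosingCircle(Q[:,:2].astype(np.float32)))
    m,Q,r=band(P,480,600,-240,-180,76,82);print('bar',len(Q),Q.mean(0).round(1),r)
    m,Q,r=band(P,490,610,-50,70,108,118);print('hex',len(Q),Q.mean(0).round(1),cv2.minEnclosingCircle(Q[:,:2].astype(np.float32)))
    m,Q,r=band(P,470,630,-50,70,75,81);print('bridge',len(Q),r)
P=cloud(dict(np.load('pics/s2.npz')))
m,Q,r=band(P,520,640,-165,-75,74,88);
v,u=np.where(m);print('glass',len(Q),Q.mean(0).round(1),np.percentile(Q,[1,99],axis=0).round(1).tolist())
E
```

```text
scene0 walls 164 [ 551.8 -120.1   60.4] [[522.9, -156.0, 57.4], [578.9, -82.6, 62.4]]
1 80 [552.2 -89.4  60.3] -98.2 -81.5
-1 84 [ 551.5 -149.3   60.6] -156.8 -139.1
seat 424 [ 551.7 -119.8   47. ] ((554.1271362304688, -119.38890075683594), 36.563236236572266)
bar 222 [ 552.5 -213.7   79.6] ((548.4823608398438, -213.9402618408203), (14.1027193069458, 80.68254089355469), 88.50538635253906)
hex 280 [556.8   9.7 114.8] ((553.6865234375, 10.57052993774414), 30.905054092407227)
bridge 951 ((553.9258422851562, 10.257911682128906), (86.1551742553711, 128.1624298095703), 88.64270782470703)
top0 walls 81 [ 548.9 -117.9   59.9] [[521.8, -154.0, 57.1], [573.9, -80.5, 62.8]]
1 40 [548.5 -86.8  59.8] -96.5 -80.3
-1 40 [ 548.6 -148.5   59.9] -154.2 -139.7
seat 190 [ 548.4 -117.7   46.5] ((546.2899169921875, -115.28334045410156), 37.19508743286133)
bar 98 [ 549.2 -211.8   79. ] ((546.418212890625, -211.42604064941406), (11.962274551391602, 75.70887756347656), 88.29993438720703)
hex 175 [552.6  12.4 115.3] ((553.2348022460938, 12.193711280822754), 31.086380004882812)
bridge 787 ((553.1631469726562, 12.694128036499023), (85.38972473144531, 125.60393524169922), 88.7909927368164)
glass 252 [ 566.4 -120.1   81.2] [[545.1, -148.7, 74.4], [589.7, -91.3, 87.5]]
```

play_rows(increments="0.5 0.0004 0.0008 -0.004 0;0.5 0 0 -0.005 0;0.5 0 0 -0.005 0;0.5 0 0 -0.004 0;0.5 0 0 -0.003 0;0.5 0 0 -0.001 0;0.5 0 0 0 0;0.5 0 0 0 0")

```text
t: 8.65
ee_pos: [549.5, -118.6, 51.7]
orientation: [2.244, 2.199, 0.0]
ft_force: [-0.0, 0.4, 0.0]
width: 58.9
```

play_rows(increments="0.5 0 0 -0.001 0;0.5 0 0 0 0;0.5 0 0 0 0")

```text
t: 8.95
ee_pos: [549.5, -118.6, 50.7]
orientation: [2.244, 2.199, 0.0]
ft_force: [-0.7, -0.2, -0.9]
width: 59.1
```

play_rows(increments="0.5 0 0 -0.001 0;0.5 0 0 0 0;0.5 0 0 0 0")

```text
t: 9.25
ee_pos: [549.5, -118.6, 49.7]
orientation: [2.244, 2.199, 0.0]
ft_force: [-1.2, 0.3, -0.7]
width: 59.0
```

```bash
python3 - <<'E'
from h import *
o=ctrl.get_obs();print(o['ee_pos'],o['ft_force'],o['moment'])
d=shot('scene','s3.png')
P=cloud(d)
m,Q,r=band(P,520,640,-165,-75,52,64)
for s in (1,-1):
    q=Q[((Q[:,1]+119.5)*s>0)];print(len(q),q.mean(0).round(1))
a=cv2.resize(d['img'][200:270,110:190],None,fx=8,fy=8,interpolation=cv2.INTER_CUBIC)
cv2.imwrite('pics/s3c.png',a[:,:,::-1])
E
```

```text
[ 549.52091546 -118.62145925   49.71351892] [-1.16616985  0.26998561 -0.67652223] [-0.04012568 -0.12991831 -0.00038678]
144 [567.8 -98.6  57.6]
148 [ 568.9 -140.8   57.6]
```

View pics/s3c.png

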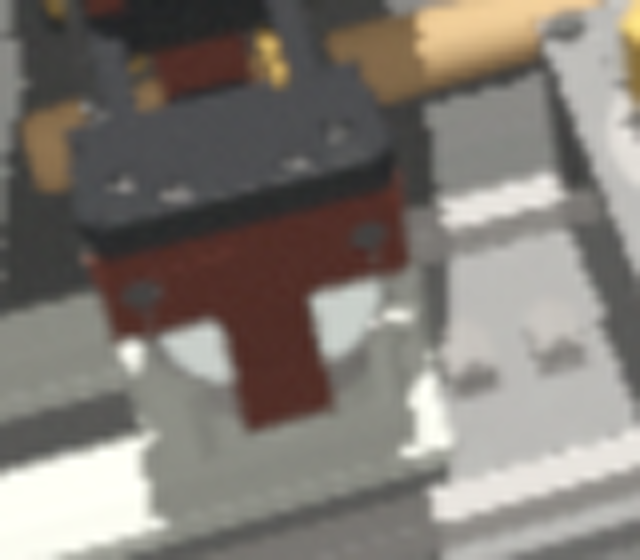

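The glass sits between the crescents at (160–385, 290–380), with no jam. I'll keep lowering until it makes contact.

play_rows(increments="0.5 0 0 -0.0007 0;0.5 0 0 0 0;0.5 0 0 0 0")

```text
t: 9.6
ee_pos: [549.5, -118.6, 49.6]
orientation: [2.244, 2.199, 0.0]
ft_force: [-2.2, 0.9, 6.6]
width: 59.0
```

play_rows(increments="0.5 0 0 -0.0007 0;0.5 0 0 0 0;0.5 0 0 0 0")

```text
t: 9.9
ee_pos: [549.6, -118.6, 49.6]
orientation: [2.244, 2.199, 0.0]
ft_force: [-4.7, 1.3, 14.5]
width: 58.9
```

play_rows(increments="0.5 0 0 -0.0005 0;0.5 0 0 0 0;0.5 0 0 0 0")

```text
t: 10.2
ee_pos: [549.6, -118.7, 49.6]
orientation: [2.244, 2.198, 0.0]
ft_force: [-5.6, 2.1, 19.4]
width: 58.9
```

play_rows(increments="0.5 0 0 0.0016 0;0.5 0 0 0 0;0.72 0 0 0 0;0.76 0 0 0 0;0.8 0 0 0 0;0.8 0 0 0 0;0.8 0 0 0 0;0.8 0 0 0.01 0;0.8 0 0 0.03 0;0.8 0 0 0.04 0;0.8 0 0 0.04 0;0.8 0 0 0.03 0;0.8 0 -0.04 0 0;0.8 0 -0.04 0 0;0.8 0 -0.01 0 0;0.8 0 0 0 0")

```text
t: 11.8
ee_pos: [549.2, -209.8, 199.8]
orientation: [2.246, 2.196, 0.0]
ft_force: [0.4, 0.5, 0.8]
width: 70.1
```

```bash
python3 - <<'E'
from h import *
d=shot('scene','s4.png')
P=cloud(d)
for n,b in dict(walls=(495,605,-165,-75,59,63),glass=(515,585,-152,-86,53,58)).items():
    m,Q,r=band(P,*b);print(n,len(Q),Q.mean(0).round(2),np.percentile(Q,[2,98],axis=0).round(1).tolist())
m,Q,r=band(P,525,575,-142,-96,40,64)
A=np.c_[Q[:,:2],np.ones(len(Q))];print('plane',np.linalg.lstsq(A,Q[:,2],rcond=None)[0],Q[:,2].mean(),Q[:,2].std())
a=cv2.resize(d['img'][200:270,70:200],None,fx=6,fy=6,interpolation=cv2.INTER_CUBIC)
cv2.imwrite('pics/s4c.png',a[:,:,::-1])
E
```

```text
walls 144 [ 551.82 -120.26   61.04] [[523.6, -156.0, 59.2], [578.2, -82.9, 62.6]]
glass 514 [ 552.02 -120.05   56.1 ] [[523.6, -147.7, 53.4], [578.8, -91.0, 57.8]]
plane [-6.26951403e-02  1.08406607e-02  9.14611569e+01] 55.56347031670499 2.9999648699372212
```

View pics/s4c.png

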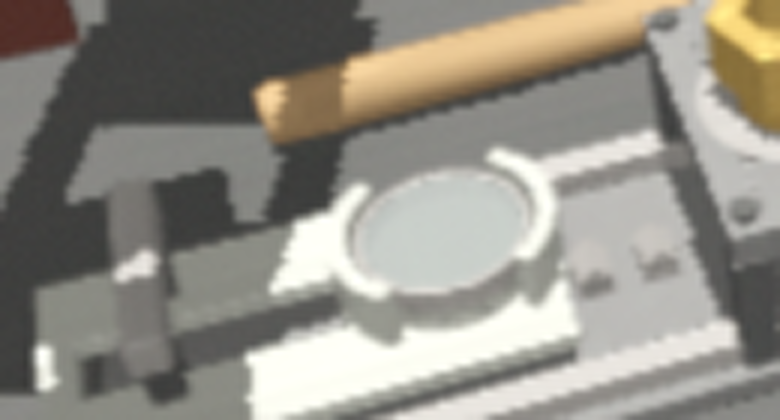

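Glass is flat in the cell, with its rim inside both crescents. Next the release bar.

play_rows(increments="0.45 0 -0.002 0 7.5;0.45 -0.002 -0.0024 0 7.5;0.45 0 0 0 7.5;0.45 0 0 0 7.5;0.45 0 0 0 7.5;0.45 0 0 0 7.5;0.45 0 0 0 7.5;0.45 0 0 0 7.5;0.45 0 0 0 7.5;0.45 0 0 0 7.5;0.45 0 0 0 7.5;0.45 0 0 0 7.3;0.45 0 0 -0.03 0;0.45 0 0 -0.03 0;0.45 0 0 -0.03 0;0.45 0 0 -0.01 0;0.45 0 0 0 0;0.45 0 0 0 0")

```text
t: 13.65
ee_pos: [548.1, -212.6, 100.3]
orientation: [0.036, 3.141, -0.0]
ft_force: [-0.7, -0.5, 0.4]
width: 39.5
```

```bash
python3 - <<'E'
from h import *
o=ctrl.get_obs();print(o['qpos'].round(2),o['ee_pos'],o['orientation'])
d=shot('scene','s5.png')
a=cv2.resize(d['img'][150:280,50:250],None,fx=4,fy=4,interpolation=cv2.INTER_CUBIC)
cv2.imwrite('pics/s5c.png',a[:,:,::-1])
# hex orientation from s4 depth + image
d=dict(np.load('pics/s4.npz'));P=cloud(d)
m,Q,r=band(P,500,610,-40,60,110,119);c,rad=cv2.minEnclosingCircle(Q[:,:2].astype(np.float32));print('hex',len(Q),c,rad)
d=dict(np.load('pics/top0.npz'));Pt=cloud(d);m,Qt,r=band(Pt,500,610,-40,60,110,119)
for S in(Q,Qt):
    q=S[:,:2]-S[:,:2].min(0)/2-S[:,:2].max(0)/2
    print([(a,round(float(np.mean([np.percentile(q@[np.cos(t),np.sin(t)],98) for t in np.radians(a+60*np.arange(6))])),2)) for a in range(-30,30,4)])
E
```

```text
[-0.39  0.53  1.79  0.    0.82 -1.94] [ 548.1032573  -212.61342535  100.28798101] [ 3.64085300e-02  3.14053692e+00 -3.95383473e-04]
hex 334 (553.5164794921875, 10.723565101623535) 30.961444854736328
[(-30, 27.66), (-26, 27.49), (-22, 27.22), (-18, 26.92), (-14, 26.72), (-10, 26.53), (-6, 26.63), (-2, 26.71), (2, 27.04), (6, 27.37), (10, 27.7), (14, 27.87), (18, 27.82), (22, 27.75), (26, 27.7)]
[(-30, 26.45), (-26, 26.53), (-22, 26.65), (-18, 26.41), (-14, 26.23), (-10, 26.21), (-6, 26.11), (-2, 26.1), (2, 26.13), (6, 26.06), (10, 26.18), (14, 26.33), (18, 26.53), (22, 26.65), (26, 26.61)]
```

View pics/s5c.png

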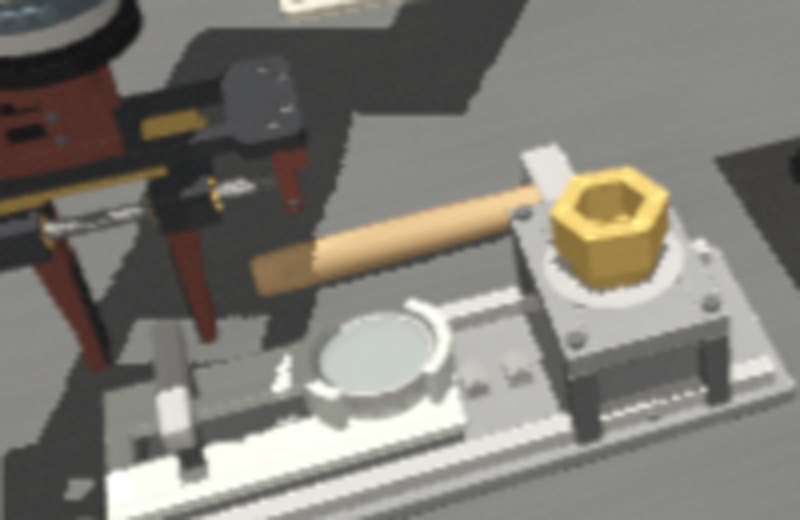

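Fingers at (98,370) and (208,340) straddle the bar at (172,390). Going down and gripping.

play_rows(increments="0.45 -0.0005 0 -0.02 0;0.45 0 0 -0.02 0;0.45 0 0 -0.006 0;0.45 0 0 0 0;0.1 0 0 0 0;0.1 0 0 0 0;0.1 0 0 0 0;0.1 0 0 0 0;0.1 0 0 0 0;0.1 0 0 0 0")

```text
t: 14.7
ee_pos: [547.4, -211.8, 54.2]
orientation: [0.038, 3.141, 0.002]
ft_force: [0.6, 7.8, 5.2]
width: 13.8
```

play_rows(increments="0.1 0 0.0008 0.005 0;0.1 0 0 0.006 0;0.1 0 0 0.005 0;0.1 0 0 0.0015 0;0.1 0 0 0 0;0.1 0 0 0 0")

```text
t: 15.3
ee_pos: [547.3, -211.7, 71.1]
orientation: [0.038, 3.14, 0.001]
ft_force: [4.2, 4.2, -6.3]
width: 13.4
```

play_rows(increments="0.1 0 0.003 0 0;0.1 0.0002 0.008 0 0;0.1 0.0003 0.012 0 0;0.1 0.0003 0.012 0 0;0.1 0.0003 0.012 0 0;0.1 0.0003 0.012 0 0;0.1 0.0003 0.012 0 0;0.1 0.0003 0.012 0 0;0.1 0.0003 0.012 0 0;0.1 0.0003 0.012 0 0;0.1 0.0002 0.008 0 0;0.1 0.0001 0.005 0 0;0.1 0 0 0 0;0.1 0 0 0 0")

```text
t: 16.7
ee_pos: [550.5, -90.8, 71.2]
orientation: [0.036, 3.14, 0.0]
ft_force: [5.4, 1.3, -5.0]
width: 13.6
```

```bash
python3 - <<'E'
from h import *
o=ctrl.get_obs();print(o['ee_pos'],o['ft_force'])
d=shot('top','t6.png');P=cloud(d)
d0=dict(np.load('pics/top0.npz'));P0=cloud(d0)
# trailing plate edge along y
for X in(P0,P):
    r=[]
    for x0 in np.arange(510,595,6):
        m,Q,_=band(X,x0,x0+6,-290,-60,32,40)
        if len(Q): r.append(Q[:,1].min())
    print(np.round(r,1),np.median(r))
E
```

```text
[550.45615943 -90.79516477  71.16853678] [ 5.42100488  1.2563164  -4.98596361]
[-252.2 -251.5 -251.7 -252.2 -248.8 -250.2 -250.9 -251.1 -250.7 -251.6
 -251.5 -251.6 -250.5 -252.6 -135.7] -251.51875413180497
[-72.8 -72.2 -72.9 -73.4 -73.3 -73.6 -74.1 -73.9 -74.3 -71.  -69.1] -73.25561610372677
```

play_rows(increments="0.1 0 0.004 0 0;0.1 0 0.003 0 0;0.1 0 0.002 0 0;0.1 0 0 0 0;0.1 0 0 0 0")

```text
t: 17.25
ee_pos: [550.7, -82.0, 71.2]
orientation: [0.037, 3.139, 0.0]
ft_force: [5.4, 2.3, -5.5]
width: 13.8
```

play_rows(increments="0.25 0 0 0 0;0.3 0 0 0 0;0.35 0 0 0 0;0.35 0 0 0 0;0.35 0 0 0 0")

```text
t: 17.75
ee_pos: [549.6, -83.1, 70.9]
orientation: [-0.037, -3.141, -0.0]
ft_force: [0.6, 0.3, -0.1]
width: 30.7
```

play_rows(increments="0.35 0 0 0.02 0;0.35 0 0 0.04 0;0.35 0 0 0.04 0;0.35 0 0 0.03 0;0.35 0 -0.03 0 0;0.35 0 -0.04 0 0;0.35 0 -0.04 0 0;0.35 0 -0.04 0 0;0.35 0 -0.04 0 0;0.35 0 -0.03 0 0;0.9 0 0 0 0")

```text
t: 18.85
ee_pos: [549.4, -306.7, 200.8]
orientation: [0.043, 3.141, -0.002]
ft_force: [0.1, 0.6, 0.1]
width: 35.6
```

```bash
python3 - <<'E'
from h import *
d=shot('scene','s7.png');P=cloud(d);t=shot('top','t7.png');T=cloud(t)
for X in(P,T):
    m,Q,r=band(X,480,620,-110,-60,68,95);print('bar',len(Q),Q.mean(0).round(1),r, np.percentile(Q[:,2],95))
    m,Q,r=band(X,480,620,-40,60,109,119);print('hex',len(Q),cv2.minEnclosingCircle(Q[:,:2].astype(np.float32)),np.median(Q[:,2]))
a=cv2.resize(d['img'][160:290,100:260],None,fx=5,fy=4.6,interpolation=cv2.INTER_CUBIC)
b=cv2.resize(t['img'][165:205,280:340],None,fx=8,fy=8,interpolation=cv2.INTER_CUBIC)
c=np.zeros((598,800,3),np.uint8);c[:]=a[:598,:800];c[:260,:390]=cv2.resize(b,(390,260))
cv2.imwrite('pics/s7c.png',c[:,:,::-1])
E
```

```text
bar 211 [558.5 -85.4  78.7] ((552.3199462890625, -85.22471618652344), (13.912593841552734, 80.02850341796875), 89.18706512451172) 81.18144003912255
hex 358 ((553.7926635742188, 9.978682518005371), 30.94664192199707) 117.27125659483099
bar 167 [549.7 -82.2  77.6] ((549.0300903320312, -82.09912109375), (13.789735794067383, 78.0044174194336), 88.01313781738281) 82.77712833065831
hex 202 ((553.138427734375, 12.274361610412598), 30.28214454650879) 115.82024813649468
```

View pics/s7c.png

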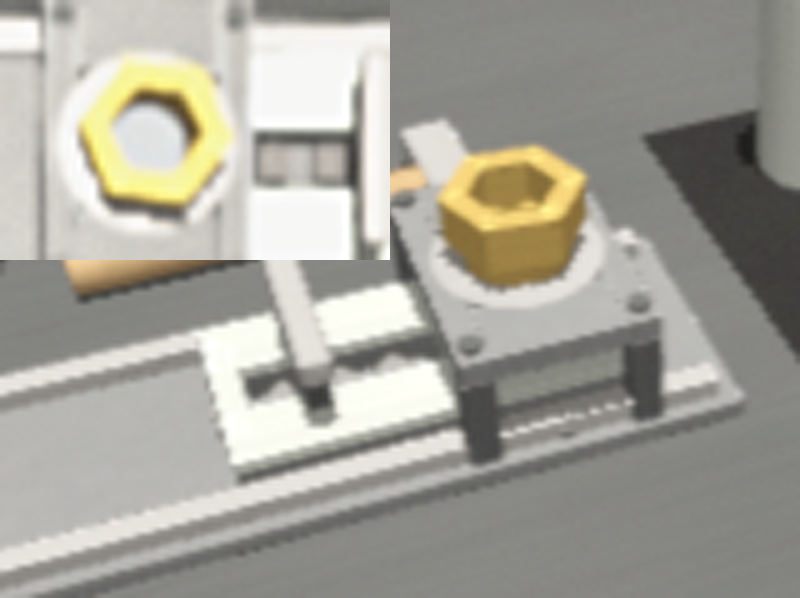

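The bar is down in the notch (top at about 79 mm, cell about 129–130 mm in), and the glass is visible through the ring bore. In the inset the hexagon's upper edge runs (128,60)→(208,68), so a flat faces about -7° in world yaw. I'll grip at yaw 112.5° so one sweep does the whole turn.

play_rows(increments="0.9 0.003 0.03 0 2.4;0.9 0 0.04 0 2.4;0.9 0 0.04 0 2.4;0.9 0 0.04 0 2.4;0.9 0 0.04 0 2.4;0.9 0 0.04 0 2.4;0.9 0 0.04 0 2.4;0.9 0 0.03 0 2.4;0.9 0 0.015 0 2.4;0.9 0 0 0 2.4;0.9 0 0 0 0;0.9 0 0 0 0")

```text
t: 20.15
ee_pos: [552.6, 11.8, 200.9]
orientation: [0.615, -3.08, 0.0]
ft_force: [0.0, -0.6, 0.5]
width: 78.9
```

```bash
python3 - <<'E'
from h import *
for i in range(3):
    d=ctrl.get_image('scene');o=ctrl.get_obs();print(o['ee_pos'].round(1),o['orientation'].round(3),o['qpos'].round(2),o['width'])
E
```

```text
[552.7  11.5 200.9] [ 0.615 -3.081  0.   ] [-0.    0.35  1.81 -0.    0.99 -1.97] 78.82133441483
[552.7  11.4 200.8] [ 0.615 -3.081  0.   ] [-0.    0.35  1.81 -0.    0.99 -1.97] 79.3860645707003
[552.7  11.3 200.9] [ 0.614 -3.081  0.   ] [-0.    0.35  1.81 -0.    0.99 -1.97] 79.19319739360424
```

play_rows(increments="0.9 0.0003 0 -0.03 0;0.9 0 0 -0.04 0;0.9 0 0 -0.02 0;0.9 0 0 -0.012 0;0.9 0 0 -0.007 0;0.9 0 0 0 0;0.9 0 0 0 0;0.5 0 0 0 0;0.5 0 0 0 0;0.5 0 0 0 0;0.5 0 0 0 0;0.5 0 0 0 0;0.5 0 0 0 0")

```text
t: 21.6
ee_pos: [552.7, 13.0, 92.4]
orientation: [0.615, -3.08, -0.003]
ft_force: [-2.6, 7.5, 5.5]
width: 54.2
```

play_rows(increments="0.5 0 0.0005 0.0003 0;0.5 0 0 0 -2;0.5 0 0 -0.0002 -4;0.5 0 0 -0.0003 -5;0.5 0 0 -0.0003 -5;0.5 0 0 -0.0003 -5;0.5 0 0 -0.0004 -5;0.5 0 0 -0.0003 -5;0.5 0 0 -0.0003 -5;0.5 0 0 -0.0003 -5;0.5 0 0 -0.0004 -5;0.5 0 0 -0.0003 -4;0.5 0 0 0 0;0.5 0 0 0 0")

```text
t: 23.0
ee_pos: [552.7, 13.5, 89.1]
orientation: [-0.744, -3.051, -0.002]
ft_force: [-2.1, 7.3, 1.3]
width: 53.7
```

```bash
python3 - <<'E'
from h import *
o=ctrl.get_obs();print(o['ee_pos'].round(1),o['orientation'].round(3),o['qpos'].round(2),o['width'],o['ft_force'].round(1),o['moment'].round(2))
E
```

```text
[552.7  13.5  89.1] [-7.440e-01 -3.051e+00 -2.000e-03] [ 0.    0.51  1.87  0.    0.76 -1.09] 53.66968179631055 [-2.1  7.3  1.3] [ 1.47  0.09 -0.09]
```

play_rows(increments="0.5 0 0.0005 0 0;0.5 0 0.0004 -0.0001 -2;0.5 0 0 -0.0002 -4;0.5 0 0 -0.0003 -5;0.5 0 0 -0.0003 -5;0.5 0 0 -0.0003 -5;0.5 0 0 -0.0004 -5;0.5 0 0 -0.0003 -5;0.5 0 0 -0.0003 -5;0.5 0 0 -0.0003 -5;0.5 0 0 -0.0004 -5;0.5 0 0 -0.0003 -5;0.5 0 0 -0.0003 -5;0.5 0 0 -0.0004 -5;0.5 0 0 -0.0003 -5;0.5 0 0 -0.0002 -4;0.5 0 0 0 0;0.5 0 0 0 0")

```text
t: 24.8
ee_pos: [553.4, 13.9, 84.6]
orientation: [-2.36, -2.073, -0.002]
ft_force: [1.3, 5.3, -3.9]
width: 53.8
```

```bash
cat > o.py <<'E'
from h import *
o=ctrl.get_obs();r=o['orientation'];y=R.from_rotvec(r).as_matrix()[:,1]
print(o['ee_pos'].round(1),'yaw',np.degrees(np.arctan2(y[1],y[0])).round(1),round(o['width'],1),o['ft_force'].round(1),o['moment'].round(3),'j6 torque',o['joint_torque'][5].round(3),o['t'])
E
python3 o.py
```

```text
[553.4  13.9  84.6] yaw -7.4 53.8 [ 1.3  5.3 -3.9] [ 0.797 -0.342 -0.121] j6 torque -0.053 24.8
```

play_rows(increments="0.5 0 0 -0.0002 -4;0.5 0 0 -0.0002 -4;0.5 0 0 0 0;0.5 0 0 0 0")

```text
t: 25.2
ee_pos: [553.5, 13.9, 84.0]
orientation: [-2.499, -1.904, -0.002]
ft_force: [0.5, 5.6, -5.9]
width: 53.9
```

```bash
python3 o.py
```

```text
[553.5  13.9  84. ] yaw -15.4 53.9 [ 0.5  5.6 -5.9] [ 0.761 -0.447 -0.062] j6 torque -0.048 25.2
```

play_rows(increments="0.5 0 0 -0.0002 -3;0.5 0 0 -0.0001 -2;0.5 0 0 0 0;0.5 0 0 0 0")

```text
t: 25.6
ee_pos: [553.6, 13.9, 83.8]
orientation: [-2.58, -1.793, -0.002]
ft_force: [1.0, 5.6, -4.3]
width: 54.0
```

```bash
python3 o.py
```

```text
[553.6  13.9  83.8] yaw -20.4 54.0 [ 1.   5.6 -4.3] [ 0.706 -0.533 -0.138] j6 torque -0.161 25.6
```

play_rows(increments="0.5 0 0 -0.0002 -3;0.5 0 0 0 0;0.5 0 0 0 0")

```text
t: 25.9
ee_pos: [553.6, 13.9, 83.7]
orientation: [2.625, 1.726, 0.002]
ft_force: [1.5, 5.3, -2.5]
width: 53.5
```

```bash
python3 o.py
```

```text
[553.6  13.9  83.7] yaw -23.4 53.5 [ 1.5  5.3 -2.5] [ 0.707 -0.466  0.044] j6 torque 0.063 25.9
```

```bash
cat > a.py <<'E'
from h import *
M=[];J=[];Y=[]
for i in range(5):
    ctrl.get_image('scene');o=ctrl.get_obs();M.append(o['moment'][2]);J.append(o['joint_torque'][5]);y=R.from_rotvec(o['orientation']).as_matrix()[:,1];Y.append(np.degrees(np.arctan2(y[1],y[0])))
print(np.round(M,3),np.round(J,3),np.mean(Y).round(2),o['t'],o['ft_force'].round(1))
E
python3 a.py
```

```text
[0.071 0.031 0.06  0.04  0.052] [0.057 0.058 0.059 0.059 0.059] -23.36 26.15 [ 0.6  4.5 -2.9]
```

play_rows(increments="0.5 0 0 -0.0001 -3;0.5 0 0 0 0;0.5 0 0 0 0")

```text
t: 26.45
ee_pos: [553.6, 13.8, 83.7]
orientation: [2.668, 1.658, 0.002]
ft_force: [1.1, 5.0, -2.2]
width: 53.7
```

```bash
python3 a.py
```

```text
[0.4   0.452 0.425 0.398 0.474] [0.428 0.429 0.43  0.43  0.43 ] -26.3 26.7 [ 1.1  6.  -3. ]
```

play_rows(increments="0.5 0 0 0 -1.2;0.5 0 0 0 0;0.5 0 0 0 0;0.5 0 0 0 0")

```text
t: 27.1
ee_pos: [553.6, 13.8, 83.7]
orientation: [2.684, 1.631, 0.002]
ft_force: [0.8, 5.1, -3.1]
width: 53.9
```

```bash
python3 a.py; python3 o.py
```

```text
[0.792 0.812 0.809 0.862 0.861] [0.805 0.805 0.805 0.805 0.805] -27.44 27.35 [ 1.9  5.2 -3.4]
[553.6  13.8  83.7] yaw -27.4 53.5 [ 1.9  5.2 -3.4] [ 0.696 -0.38   0.861] j6 torque 0.805 27.35
```

play_rows(increments="0.5 0 0 0 0.7;0.5 0 0 0 0;0.65 0 0 0 0;0.75 0 0 0 0;0.85 0 0 0 0;0.85 0 0 0 0;0.85 0 0 0 0;0.85 0 0 0.02 0;0.85 0 0 0.04 0;0.85 0 0 0.04 0;0.85 0 0 0.04 0;0.85 0 -0.04 0 0;0.85 0 -0.04 0 0;0.85 0 -0.04 0 0;0.85 0 -0.04 0 0;0.85 0 -0.04 0 0;0.85 0 -0.03 0 0;0.85 0 0 0 0;0.85 0 0 0 0")

```text
t: 29.25
ee_pos: [552.7, -217.0, 223.4]
orientation: [-2.677, -1.642, 0.0]
ft_force: [0.4, -0.5, -0.7]
width: 74.7
```

```bash
python3 - <<'E'
from h import *
d=shot('scene','s8.png');P=cloud(d);t=shot('top','t8.png');T=cloud(t)
for n,X in dict(s7=cloud(dict(np.load('pics/s7.npz'))),s8=P,t7=cloud(dict(np.load('pics/t7.npz'))),t8=T).items():
    m=(np.hypot(X[...,0]-553,X[...,1]-11)<30)&(X[...,2]>98)&(X[...,2]<122);Q=X[m]
    h,e=np.histogram(Q[:,2],bins=np.arange(98,123));print(n,'hex top',np.median(Q[:,2][Q[:,2]>e[h.argmax()]-3]).round(2),Q[:,:2].mean(0).round(1))
    m,Q,r=band(X,480,620,-110,-60,68,95);print('bar',len(Q),r[0],np.median(Q[:,2]))
    m,Q,r=band(X,510,590,-30,55,75,82);print('bridge z',np.median(Q[:,2]))
a=cv2.resize(d['img'][160:290,100:260],None,fx=5,fy=4.6,interpolation=cv2.INTER_CUBIC)
b=cv2.resize(t['img'][165:205,280:340],None,fx=8,fy=8,interpolation=cv2.INTER_CUBIC)
a[:260,:390]=cv2.resize(b,(390,260))
cv2.imwrite('pics/s8c.png',a[:,:,::-1])
E
```

```text
s7 hex top 117.74 [557.  10.]
bar 211 (552.3199462890625, -85.22471618652344) 79.59349956373518
bridge z 79.17114990247748
s8 hex top 108.98 [556.3  10. ]
bar 210 (552.1954956054688, -85.15158081054688) 79.37365954539419
bridge z 79.21962863419253
t7 hex top 116.38 [552.8  11.9]
bar 167 (549.0300903320312, -82.09912109375) 78.08726504113224
bridge z 77.9978722570122
t8 hex top 107.74 [552.6  12.1]
bar 171 (549.0728759765625, -82.6780014038086) 77.82614530431897
bridge z 77.96838497406043
```

View pics/s8c.png

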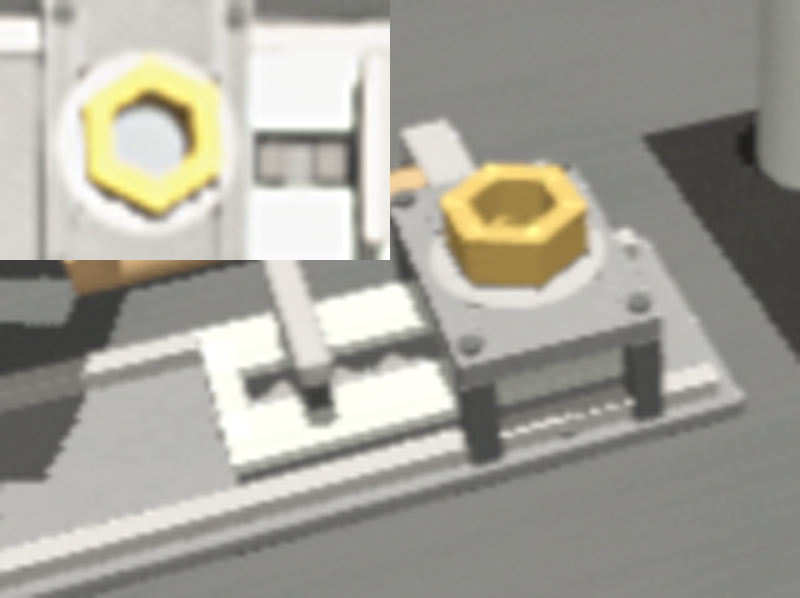

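```bash
python3 -c "
from workcell import ctrl
print(ctrl.close_job())"
```

```text
the job is handed in; nothing more can be done
None
```

The job is handed in at about 29 s of robot time. The tool is clear of everything, and the steps were done in the order asked.

- **Glass:** I laid the 60 mm glass in the cell and let go. A picture afterwards showed it flat between the crescents, top at about 56 mm.
- **Tray and bar:** I held the bar up 17 mm, slid the tray in and let go. The bar dropped back to its low height. The cameras put the tray 128.7 to 129.4 mm in, which fits the 130 mm notch.
- **Ring:** I turned it clockwise about 140° in one grip. I estimate it stopped at about 2.53 rad. The hexagon's top ended at about 107.8 mm, and roughly 107.9 mm would be expected at 2.55 rad.
- **Two checks that disagreed:** The turning torque reached about 0.8 Nm at the end, well above the 0.2 Nm expected, so the ring may be somewhat tighter than snug. I eased the wrist back 0.7° before opening the fingers. The hexagon sank 8.7 mm, which matches 2.33 rad of turn rather than the 2.42 rad read from the wrist. That is within the depth noise.

I touched none of the other things on the bench knowingly, but I did not take a final picture of the glass and can area. I viewed 9 pictures, within the budget of 10.

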